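# Snap the deburring roller into its stand

### The job

Lift the deburring roller out of its wooden cradle and fit it in the deburring stand with its gear end over the drive pinion: lower the axle into both slots together and press it past the spring balls until both ends sit level on the slot floors, wherever the height adjuster has put them. Press firmly but do not force it, do not knock the oil bottle over, and let go.

Things in the scene. Friction and masses are not known exactly. Their poses are not given: they have to be found in the camera images.
- deburring_roller: Dark red, rough, grippy drum, 52 mm diameter, 60 mm long, fixed on the middle of a 12 mm steel axle 149 mm long. Origin: centre of drum and axle; y axis along the axle to the gear end. White 35 mm gear at y 34 to 44 mm, 20 mm collars ending at y = +-48.5, black 18 mm end caps on |y| 63.5 to 74.5; the bare axle between (y = +-56) goes into the slots. 0.24 to 0.44 kg. Starts level in the cradle.
- gear_end (a point): End face of the roller's axle at the gear end, 74.5 mm from the roller's origin along its y axis.
- wooden_cradle: Fixed wooden rest with two V notches: base 64 x 150 x 14 mm, uprights 62 mm high and 12 mm thick at its y = +-56 mm. It carries the roller's axle 56 mm above the bench, along its own y axis. Origin: centre of the underside, z up.
- deburring_stand: Fixed dark blue motor base 140 (x) x 176 (y) x 32 mm, two pairs of guide posts 108 mm high at y = +-56, black drive pinion on the +y side: the roller's gear end belongs on +y. Origin: centre of the underside, z up, front with switch and knob at -x. Only a 20 mm wide cross bar lies between the posts above 32 mm: room for fingers beside the drum. Drum goes between the blocks, end caps outside.
- left_slot (a point): Point of the stand at x 0, y +56, z 102 mm. Here a steel seat block, 52 mm (x) by 10 mm (y), stands between the posts: a slot 15 mm wide in x, open above, 30 mm deep, its top 8 mm flared to 31 mm; axial play of the axle +-2.5 mm. A height slide, set earlier and firm, puts both blocks alike 0 to 20 mm up: top 102 to 122, floor 72 to 92 mm over the bench; setting not reported, feel for it.
- right_slot (a point): The same at y -56 mm for the other end. In each slot two damped spring balls stop the axle, centre 20 mm above the slot floor. About 11 to 13 N per end passes them (17 to 23 N on mid-drum, or 13 to 18 N near one drum end for that side): below 13 mm they snap it down and hold it on the floor, centre 6 mm above it (78 to 98 mm over the bench). Weight or a drop does not pass them.
- oil_bottle: Cream plastic oil bottle with a red spout, 50 mm diameter, 150 mm high, standing loose on the bench behind the stand. Origin: centre of its underside, z up.

How it is judged:
By the outcome, as a careful person would: the job done as asked, in the order asked, and still so for the second after the job is handed in, with the robot touching nothing.
It also fails if it takes over 42 s, if anything falls off the work surface, if the arm or the gripper's body presses on something with over 40 N, if the wrist force passes 120 N, or if a joint passes its speed limit or range.

### The arm

A 6-joint arm with a two-finger parallel gripper is mounted at the origin on a cart in front of the work surface, level with it; the furniture and walls round the work are solid. World frame = base frame: x ahead of the robot, y to its left, z up, the work surface at z = 0. Lengths are in mm, angles in rad, forces in N, time in s.
With the tool pointing down it reaches from about 400 to 925 mm from the base axis. Payload 12.5 kg.
Tool frame: the origin (TCP) lies at the very end of the fingers, on their centre line; the grasp point (between the pads) lies 19 mm behind it; z points along the fingers, y is the line along which they close (so a half turn about z gives the same grasp; the last joint's range is limited). The gripper opens to 95 mm and grips with 3 to 60 N. Pads are 20 mm wide; open, the fingers measure 119 mm over their backs; the gripper's body (75 mm by 180 mm) begins 59 mm behind the grasp point.
Start: joints at [1.199, 0.491, 1.559, -0, 1.092, -0.106], TCP at [164.158, 603.075, 214.661] pointing down, gripper open.
Joint ranges: [-3.1, 3.1], [-0.84, 2.19], [0.05, 2.79], [-1.13, 4.28], [0.06, 2.93], [-2.69, 2.69]. Speed limits (rad/s): [2.22, 2.22, 2.79, 3.14, 3.14, 3.14].

### API

Orientations are given as [roll, pitch, yaw] about the fixed x, y, z axes, in that order (R = Rz(yaw) Ry(pitch) Rx(roll)).
In Python, from cell import env, optics, telemetry gives the robot as it stands (env), with the cameras (optics) and the readings (telemetry).
- The arm moves only by the tool send_path, called after "Request:" in YAML: its name, and indented under it one key for each argument. Schema: {"type":"object","properties":{"offsets":{"type":"array","items":{"type":"array","items":{"type":"number"},"minItems":5,"maxItems":5},"minItems":1,"maxItems":5},"only":{"type":"string"},"quiet":{"type":"boolean"},"lines":{"type":"string"}},"required":["offsets"],"additionalProperties":false}. offsets is a list of rows, 1 to 5 of them, each of 5 numbers: dx, dy, dz in a scale on which 1.0 is 400 mm, then a turn about the tool's z in a scale on which 1.0 is pi rad, then the opening from 0.0 (shut) to 1.0 (fully open); each row is the pose to reach, as a shift and turn from the pose commanded when the call began, along the tool's axes at that moment; what a row does not reach only later rows make up. A row lasts 1/12 s, in which the tool goes at most 41.7 mm and 0.125 rad, less where a joint would pass 70% of its speed; a pose out of reach is approached as far as the arm can. The fingers move at their own pace and stop on an object; the grip force is fixed at half the most. Time passes only in rows, so rows that do not move let the fingers close. The tool returns the time, the measured TCP pose, the force, the opening and the grip force at its end. only (a regular expression) keeps the lines of the reply that match it, lines (a string "A,B") keeps lines A to B, and quiet returns only ok. Shift and turn numbers lie between -1 and 1, and a call with a number outside is refused. Input that does not fit is refused with a message, and nothing moves.
- telemetry.state(): the state, without advancing time (a new reading comes with each control period).
- optics.read_camera(name): name is "scene" or "top" or "wrist"; returns (picture, depth): 480x640x3 uint8, red, green, blue; 480x640 float32, mm along the optical axis (not along the pixel's ray), 0 where there is no reading.
- optics.camera_info(name): a dict with "vertical_fov" (degrees; the focal length in pixels is half the picture's height over the tangent of half this angle, whatever the lens; pixels are square), "cx", "cy" (the principal point, pixels), "origin" and "attitude" of the camera in the world. Camera axes: x right, y down, z forward; pixel columns grow to the right and rows downward; lengths in mm; the calibration is good to about 2 mm. A picture is of the moment at which its call begins: read the wrist's pose just before it. camera_info takes no time and is no camera call; for the wrist camera it gives the pose at the moment of the call.
- env.job_done(): hands the job in; it is judged then, once.
The state is a dict: "t": time; "joints": joint angles; "qvel": joint speeds; "tau": joint torques, N m; "eef_pos": TCP position; "tcp_rot": TCP orientation; "ft_force": force on the tool from outside, world axes, zero at the start; "moment": the same for the moment, N m; "opening": opening from 0.0 (shut) to 1.0 (fully open); "grip_force": force on a finger pad.
Only numpy, scipy, OpenCV 4.12 (cv2) and the standard library are available. Lean on these libraries where they do the work, as an engineer would, in place of code of your own. Each camera call takes 0.05 s, during which the arm holds its last target. There are 200 camera calls.

## Working session

There is one attempt and no reset: what is moved stays moved. The work goes in short steps, Python scripts to look and compute and a tool call to move; the robot and the scene stay as the last step left them, time stands still between calls to the robot, and variables do not carry over. Pictures are saved under pics/ and viewed, at most 10 in all, crops included, and the job is handed in when it is done.

```bash
ls; mkdir -p pics; python3 - <<'E'
from cell import env, optics, telemetry
import cv2,numpy as np
ims=[]
for n in ["scene","top"]:
    i=optics.camera_info(n);print(n,i)
    p,d=optics.read_camera(n);cv2.imwrite(f"pics/{n}0.png",p[:,:,::-1]);np.save(f"pics/{n}0.npy",d)
    np.save(f"pics/{n}0rgb.npy",p)
print(telemetry.state())
E
```

```text
cell.py
pics
scene {'vertical_fov': 44.999928716955964, 'cx': 325.6770710432809, 'cy': 240.85998692390947, 'origin': array([1416.13423557,  131.36272026, 1036.52770647]), 'attitude': array([-2.39851817, -0.01843064,  1.78981673])}
top {'vertical_fov': 44.77468224753052, 'cx': 316.91316732011694, 'cy': 234.8186312253553, 'origin': array([ 369.55058251,  -37.85618647, 1177.78027275]), 'attitude': array([-2.91931467, -0.00685502, -1.52039934])}
{'t': 0.1, 'joints': array([ 1.19939687e+00,  4.91537222e-01,  1.55938579e+00, -9.03023827e-06,
        1.09166081e+00, -1.05586536e-01]), 'qvel': array([-0.00070384, -0.00224493, -0.00190913, -0.00108103,  0.00166385,
       -0.00065428]), 'tau': array([ 2.34129715e-03, -6.13626695e+01, -2.58608401e+01,  6.93726470e-02,
        4.69639746e-02, -7.62128366e-05]), 'eef_pos': array([164.08177471, 602.86747663, 214.09753797]), 'tcp_rot': array([-3.14060616e+00, -9.64949018e-05,  2.87578385e+00]), 'ft_force': array([-0.86700229, -0.04474189, -0.37056324]), 'moment': array([-0.0330117 , -0.02563447, -0.05514613]), 'grip_force': 0.0, 'opening': 1.0031380037933357}
```

View pics/scene0.png

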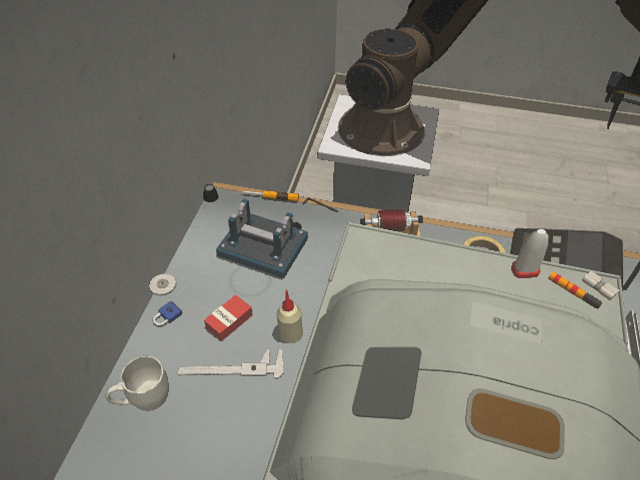

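View pics/top0.png

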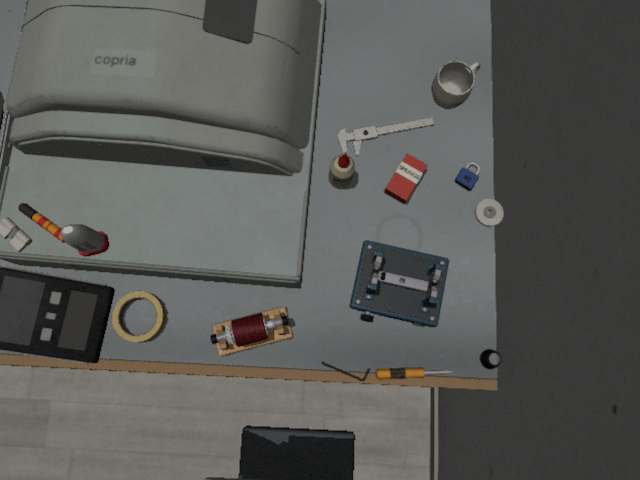

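The scene view shows the stand at about (265,240) and the roller at (393,220). In the top view the roller is at (252,330), the stand at (401,283) with its knob toward the robot, and the bottle at (342,168). Next I'll zoom in and measure.

```bash
cat > h.py <<'E'
import numpy as np,cv2
from scipy.spatial.transform import Rotation as R
from cell import env, optics, telemetry
def cam(n):
    i=optics.camera_info(n);f=240/np.tan(np.radians(i["vertical_fov"]/2))
    return f,i["cx"],i["cy"],np.array(i["origin"]),R.from_euler("xyz",i["attitude"]).as_matrix()
def rays(c,uv):
    f,cx,cy,o,M=c;uv=np.atleast_2d(uv).astype(float)
    return np.c_[(uv[:,0]-cx)/f,(uv[:,1]-cy)/f,np.ones(len(uv))]@M.T
def onplane(c,uv,z):
    r=rays(c,uv);return c[3]+r*((z-c[3][2])/r[:,2])[:,None]
def cloud(c,d):
    v,u=np.mgrid[:480,:640];r=rays(c,np.c_[u.ravel(),v.ravel()])
    return (c[3]+r*d.reshape(-1,1)).reshape(480,640,3)
def project(c,p):
    f,cx,cy,o,M=c;q=(np.atleast_2d(p)-o)@M
    return np.c_[f*q[:,0]/q[:,2]+cx,f*q[:,1]/q[:,2]+cy]
def tri(c1,u1,c2,u2):
    a=rays(c1,u1)[0];b=rays(c2,u2)[0];A=np.c_[a,-b]
    s=np.linalg.lstsq(A,c2[3]-c1[3],rcond=None)[0]
    p,q=c1[3]+s[0]*a,c2[3]+s[1]*b
    return (p+q)/2,np.linalg.norm(p-q)
E
python3 - <<'E'
from h import *
t=np.load("pics/top0rgb.npy");s=np.load("pics/scene0rgb.npy")
a=cv2.resize(t[230:360,200:460],None,fx=3,fy=3,interpolation=2)[:, :, ::-1]
cv2.imwrite("pics/c1.png",a[:390])
cv2.imwrite("pics/c2.png",cv2.resize(s[185:285,205:435],None,fx=3.4,fy=3.4,interpolation=2)[:,:,::-1])
for n,rgb in (("top",t),("scene",s)):
    c=cam(n);d=np.load(f"pics/{n}0.npy");P=cloud(c,d)
    hsv=cv2.cvtColor(rgb,cv2.COLOR_RGB2HSV).astype(int)
    m=((hsv[...,0]<8)|(hsv[...,0]>172))&(hsv[...,1]>110)&(d>0)
    k,l,st,ce=cv2.connectedComponentsWithStats(m.astype(np.uint8))
    for i in range(1,k):
        if st[i,4]>60:
            q=P[l==i];print(n,st[i],ce[i].round(1),np.median(q,0).round(),q.max(0).round())
    for uv in ([(300,200),(200,260),(301,282),(420,340),(252,335)] if n=="top" else [(400,260),(340,235),(180,300)]):print(uv,P[uv[1],uv[0]].round())
E
```

```text
top [338 153  11  15 110] [343.4 161. ] [758. -77. 113.] [770. -67. 146.]
top [403 154  24  19 205] [414.6 162.7] [ 792. -228.   33.] [ 811. -203.   40.]
top [385 173  31  30 544] [399.7 187.6] [ 737. -198.   32.] [ 768. -169.   39.]
top [ 78 232  31  24 165] [ 97.9 246.6] [561. 362. 126.] [592. 402. 141.]
top [232 314  36  32 821] [248.8 329.6] [430.  85.  78.] [461. 118.  87.]
(300, 200) [677.   2. 112.]
(200, 260) [552. 181. 111.]
(301, 282) [535.  -5.   6.]
(420, 340) [ 432. -249.   -1.]
(252, 335) [421.  78.  79.]
scene [380 209  26  18 296] [392.2 216.6] [441.  92.  78.] [464. 124.  87.]
scene [512 262  28  16 165] [524.2 272.8] [587. 380. 125.] [596. 411. 133.]
scene [283 290  11  21 121] [287.5 303.4] [765. -73. 112.] [773. -64. 150.]
scene [204 295  48  46 863] [229.7 316.8] [ 761. -201.   31.] [ 811. -164.   38.]
(400, 260) [600. 128. 113.]
(340, 235) [455. -27.   0.]
(180, 300) [ 733. -330.    3.]
```

View pics/c1.png

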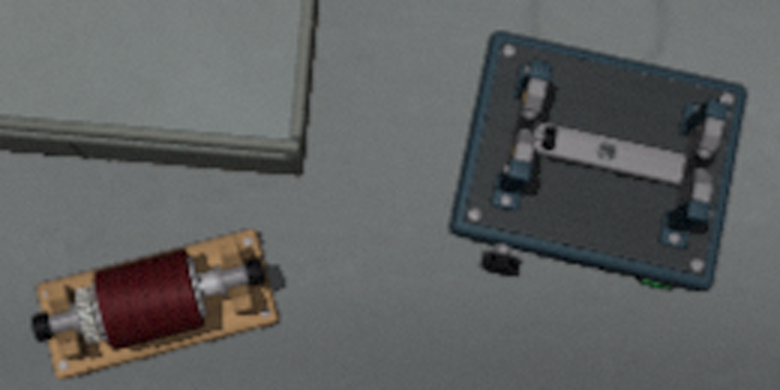

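View pics/c2.png

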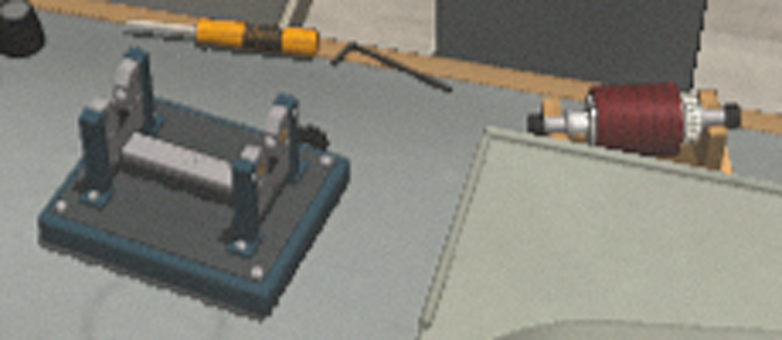

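The crops show the roller's gear end at the left (+y), with caps at about (214,338) and (285,320) in the top view. The stand's pinion is also on the left (+y), so no half turn is needed. The machine tray, about 112 mm high, lies behind the roller.

```bash
python3 - <<'E'
from h import *
T=cam("top");S=cam("scene")
g=tri(T,(214,338.3),S,(420.3,219.1));b=tri(T,(285.3,320.3),S,(363.2,221.5));print(g,b,np.linalg.norm(g[0]-b[0]))
P=cloud(T,np.load("pics/top0.npy"))
# tray lip near roller
for u in (215,240,265,290):
    print(u,[tuple(P[v,u].round().astype(int)) for v in range(262,292,4)])
# stand: base corner bolts top crop
for uv in [(508,50),(727,98),(697,265),(474,215)]: 
    p=onplane(T,(200+uv[0]/3,230+uv[1]/3),32)[0];print(p.round())
# tall points of stand
m=(P[...,0]>430)&(P[...,0]<640)&(P[...,1]<-80)&(P[...,1]>-280)&(P[...,2]>85)
k,l,st,ce=cv2.connectedComponentsWithStats(m.astype(np.uint8))
for i in range(1,k):
    q=P[l==i];print(st[i],np.median(q,0).round(),np.percentile(q[:,2],95).round())
c=cam("wrist");s=telemetry.state();print(c,s["eef_pos"],s["tcp_rot"])
print(R.from_euler("xyz",s["tcp_rot"]).as_matrix().T@(c[3]-s["eef_pos"]))
print(R.from_euler("xyz",s["tcp_rot"]).as_matrix().T@c[4])
E
```

```text
(array([411.81273139, 154.94243995,  56.05056815]), np.float64(6.034479111836023)) (array([452.27312046,  22.75835315,  56.65961939]), np.float64(7.453696503458904)) 138.2390929808287
215 [(np.int64(549), np.int64(153), np.int64(112)), (np.int64(542), np.int64(152), np.int64(111)), (np.int64(532), np.int64(150), np.int64(124)), (np.int64(529), np.int64(153), np.int64(98)), (np.int64(527), np.int64(160), np.int64(59)), (np.int64(527), np.int64(170), np.int64(-3)), (np.int64(518), np.int64(168), np.int64(2)), (np.int64(511), np.int64(168), np.int64(-2))]
240 [(np.int64(551), np.int64(107), np.int64(113)), (np.int64(544), np.int64(106), np.int64(115)), (np.int64(536), np.int64(105), np.int64(114)), (np.int64(528), np.int64(104), np.int64(120)), (np.int64(525), np.int64(108), np.int64(88)), (np.int64(525), np.int64(114), np.int64(33)), (np.int64(521), np.int64(118), np.int64(-1)), (np.int64(370), np.int64(-38), np.int64(1178))]
265 [(np.int64(554), np.int64(60), np.int64(114)), (np.int64(546), np.int64(60), np.int64(112)), (np.int64(539), np.int64(59), np.int64(114)), (np.int64(530), np.
[... 739 characters left out ...]
 106.] 110.0
[367 273  11  19 127] [ 525. -141.  106.] 111.0
[426 286  11  19 143] [ 507. -251.  106.] 110.0
(np.float64(409.6064780136117), 313.0621840488717, 238.9084645415391, array([ 95.87041256, 621.10272661, 383.47977216]), array([[ 2.62295921e-01,  9.33159085e-01,  2.45794573e-01],
       [ 9.64987441e-01, -2.53566198e-01, -6.71075385e-02],
       [-2.96813883e-04,  2.54790710e-01, -9.66996177e-01]])) [164.08177471 602.86747663 214.09753797] [-3.14060616e+00 -9.64949018e-05  2.87578385e+00]
[  70.62236063   -0.49067843 -169.37501864]
[[ 4.08100080e-04 -9.66971518e-01 -2.54884126e-01]
 [ 9.99999679e-01  2.18843286e-04  7.70878621e-04]
 [-6.89637991e-04 -2.54884359e-01  9.66971296e-01]]
```

The manual's scale: shifts go in shares of 400 mm and turns go in shares of pi rad. Converting my numbers, -141 mm / 400 = -0.3525, -130 mm / 400 = -0.325, 0.55 rad / 3.1416 = 0.1751.

```bash
cat > delta.py <<'E'
import sys;from h import *
x,y,z,yaw=map(float,sys.argv[1:5]);s=telemetry.state()
M=R.from_euler("xyz",s["tcp_rot"]).as_matrix()
print("delta",(M.T@(np.array([x,y,z])-s["eef_pos"])).round(1),"turn",round(((s["tcp_rot"][2]-yaw+np.pi)%(2*np.pi))-np.pi,3))
E
```

Request:
send_path:
  offsets:
    - [-0.065,-0.07,0,0.035,1]
    - [-0.13,-0.1425,0,0.07,1]
    - [-0.195,-0.2125,0,0.105,1]
    - [-0.26,-0.2825,0,0.1401,1]
    - [-0.325,-0.3525,0,0.1751,1]

```text
t: 0.52
eef_pos: [252.8, 431.1, 214.4]
tcp_rot: [-3.141, 0.0, 2.321]
ft_force: [0.5, -0.1, -0.3]
opening: 1.0
grip_force: 0.0
```

```bash
python3 delta.py 432 89 215 1.868
```

```text
delta [-372.5 -102.1   -0.5] turn 0.453
```

Scaled: -186 mm / 400 = -0.465, -149 mm / 400 = -0.3725, 0.45 rad / 3.1416 = 0.1432.

Request:
send_path:
  offsets:
    - [-0.0925,-0.025,0,0.0286,1]
    - [-0.185,-0.05,0,0.0573,1]
    - [-0.28,-0.0775,0,0.0859,1]
    - [-0.3725,-0.1025,0,0.1146,1]
    - [-0.465,-0.1275,0,0.1432,1]

```text
t: 0.93
eef_pos: [343.2, 260.7, 214.6]
tcp_rot: [3.142, -0.0, 1.872]
ft_force: [0.6, 0.6, 0.2]
opening: 1.003
grip_force: 0.0
```

```bash
python3 delta.py 432 89 215 1.868
```

```text
delta [-190.3   34.    -0.4] turn 0.004
```

Scaled: -190 mm / 400 = -0.475, -152 mm / 400 = -0.38, 0.004 rad / 3.1416 = 0.0013.

Request:
send_path:
  offsets:
    - [-0.095,0.0175,0,0,1]
    - [-0.19,0.035,0,0,1]
    - [-0.285,0.05,0,0,1]
    - [-0.38,0.0675,0,0,1]
    - [-0.475,0.085,0,0.0013,1]

```text
t: 1.35
eef_pos: [432.7, 89.5, 214.6]
tcp_rot: [3.142, -0.0, 1.872]
ft_force: [1.6, 0.9, -0.5]
opening: 1.002
grip_force: 0.0
```

Request:
send_path:
  offsets:
    - [0,0,0,0,1]
    - [0,0,0,0,1]

```text
t: 1.52
eef_pos: [432.8, 89.9, 214.3]
tcp_rot: [-3.141, -0.0, 1.868]
ft_force: [-0.2, 0.7, 0.1]
opening: 0.999
grip_force: 0.0
```

```bash
python3 - <<'E'
from h import *
c=cam("wrist");p,d=optics.read_camera("wrist")
np.savez("pics/w1.npz",p=p,d=d,f=c[0],cx=c[1],cy=c[2],o=c[3],M=c[4]);cv2.imwrite("pics/w1.png",p[:,:,::-1])
E
```

```text
(no output)
```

View pics/w1.png

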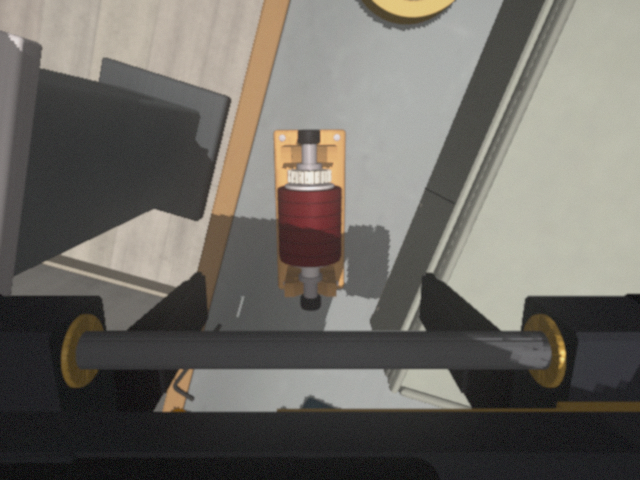

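The wrist view shows the roller with its gear up in the image, caps at about (309,137) and (311,301) and the drum at (310,225). It is well aligned with the tool.

```bash
python3 - <<'E'
from h import *
w=np.load("pics/w1.npz");C=(float(w["f"]),float(w["cx"]),float(w["cy"]),w["o"],w["M"]);p=w["p"];P=cloud(C,w["d"])
T=cam("top");S=cam("scene")
hsv=cv2.cvtColor(p,cv2.COLOR_RGB2HSV).astype(int)
def blob(m,box):
    z=np.zeros(m.shape,np.uint8);x0,y0,x1,y1=box;z[y0:y1,x0:x1]=m[y0:y1,x0:x1]
    k,l,st,ce=cv2.connectedComponentsWithStats(z);i=1+st[1:,4].argmax();r=cv2.minAreaRect(cv2.findContours((l==i).astype(np.uint8),0,1)[0][0]);return st[i],ce[i],l==i,r
dr=blob(((hsv[...,0]<8)|(hsv[...,0]>172))&(hsv[...,1]>110),(250,150,370,290));print(dr[0],dr[1],dr[3])
bl=hsv[...,2]<50
g=blob(bl,(295,120,325,150));b=blob(bl,(295,285,325,320))
for q in (g,b):print(q[0],q[1],np.median(P[q[2]],0).round(1),np.percentile(P[q[2]][:,2],90))
G=onplane(C,g[1],60)[0];B=onplane(C,b[1],60)[0];print("caps on z60",G,B,np.linalg.norm(G-B),"mid",(G+B)/2,"yaw",np.arctan2(-(G-B)[0],(G-B)[1]))
print("tri drum top/wrist",tri(T,(248.8,329.6),C,dr[1]),"scene/wrist",tri(S,(392.2,216.6),C,dr[1]))
print("tri caps",tri(T,(214,338.3),C,g[1]),tri(T,(285.3,320.3),C,b[1]))
D=P[dr[2]];print("drum top",np.percentile(D[:,2],[50,90,98]))
top=D[D[:,2]>np.percentile(D[:,2],85)];print(top.mean(0))
E
python3 delta.py 432 89 48 1.87
```

```text
[ 279  190   62   49 2206] [311.24433364 210.9505893 ] ((309.5, 214.0), (48.0, 61.0), 90.0)
delta [ -1.9  -0.7 166.3] turn -0.0Traceback (most recent call last):
  File "<stdin>", line 10, in <module>
  File "<stdin>", line 7, in blob
ValueError: attempt to get argmax of an empty sequence
```

```bash
cat > m1.py <<'E'
from h import *
w=np.load("pics/w1.npz");C=(float(w["f"]),float(w["cx"]),float(w["cy"]),w["o"],w["M"]);p=w["p"];P=cloud(C,w["d"])
T=cam("top");S=cam("scene")
hsv=cv2.cvtColor(p,cv2.COLOR_RGB2HSV).astype(int)
def blob(m,box):
    z=np.zeros(m.shape,np.uint8);x0,y0,x1,y1=box;z[y0:y1,x0:x1]=m[y0:y1,x0:x1]
    k,l,st,ce=cv2.connectedComponentsWithStats(z);i=1+st[1:,4].argmax();return st[i],ce[i],l==i
print(hsv[137,300:320:3,2],hsv[301,300:322:3,2],hsv[255,300:320:5])
dr=blob(((hsv[...,0]<10)|(hsv[...,0]>165))&(hsv[...,1]>90),(250,175,370,270));print(dr[0],dr[1])
bl=hsv[...,2]<62
g=blob(bl,(290,120,330,150));b=blob(bl,(290,290,330,320))
for q in (g,b):print(q[0],q[1],np.median(P[q[2]],0).round(1),np.percentile(P[q[2]][:,2],90))
G=onplane(C,g[1],60)[0];B=onplane(C,b[1],60)[0];print("caps on z60",G,B,np.linalg.norm(G-B),"mid",(G+B)/2,"yaw",np.arctan2(-(G-B)[0],(G-B)[1]))
print("tri drum top/wrist",tri(T,(248.8,329.6),C,dr[1]),"scene/wrist",tri(S,(392.2,216.6),C,dr[1]))
print("tri caps",tri(T,(214,338.3),C,g[1]),tri(T,(285.3,320.3),C,b[1]))
D=P[dr[2]];print("drum top",np.percentile(D[:,2],[50,90,98]))
top=D[D[:,2]>np.percentile(D[:,2],85)];print(top.mean(0))
E
python3 m1.py
```

```text
[67 71 81 83 75 66 67] [64 41 41 43 41 43 39 78] [[  1 114  65]
 [  1 118  67]
 [179 116  68]
 [176 128  68]]
[ 278  187   64   79 4397] [309.16170116 226.37252672]Traceback (most recent call last):
  File "m1.py", line 11, in <module>
    g=blob(bl,(290,120,330,150));b=blob(bl,(290,290,330,320))
  File "m1.py", line 7, in blob
    k,l,st,ce=cv2.connectedComponentsWithStats(z);i=1+st[1:,4].argmax();return st[i],ce[i],l==i
                                                      ~~~~~~~~~~~~~~~^^
ValueError: attempt to get argmax of an empty sequence
```

```bash
sed -i 's/bl=hsv\[...,2\]<62/bl=(hsv[...,2]<95)\&(hsv[...,1]<70)/; s/(290,120,330,150)/(297,120,322,148)/; s/(290,290,330,320)/(297,292,326,314)/' m1.py; python3 m1.py
```

```text
[67 71 81 83 75 66 67] [64 41 41 43 41 43 39 78] [[  1 114  65]
 [  1 118  67]
 [179 116  68]
 [176 128  68]]
[ 278  187   64   79 4397] [309.16170116 226.37252672]
[298 130  21  15 272] [308.38235294 136.30514706] [410.5 153.1  62.8] 64.28886675724146
[297 292  29  22 472] [309.57627119 303.65889831] [452.6  20.   59.2] 63.785627756611376
caps on z60 [410.34352536 152.94168702  60.        ] [451.49239659  20.82998441  60.        ] 138.37171521330703 mid [430.91796097  86.88583572  60.        ] yaw 0.30194650101273796
tri drum top/wrist (array([431.28550356,  86.37633392,  64.54987679]), np.float64(0.08731861435329506)) scene/wrist (array([431.27641597,  89.65749604,  69.50955286]), np.float64(4.309096267232522))
tri caps (array([411.29433767, 152.60649153,  53.37464005]), np.float64(2.0518419792532985)) (array([452.44106011,  19.06929901,  55.76025341]), np.float64(0.8762003239206024))
drum top [78.17416548 81.01524582 81.75898101]
[431.13683612  88.88071145  85.81740365]
```

Scaled: 160 mm / 400 = 0.4, 140 mm / 400 = 0.35, -0.005 rad / 3.1416 = -0.0016.

Request:
send_path:
  offsets:
    - [-0.005,-0.0063,0.0875,-0.0016,1]
    - [-0.005,-0.0063,0.175,-0.0016,1]
    - [-0.005,-0.0063,0.2625,-0.0016,1]
    - [-0.005,-0.0063,0.35,-0.0016,1]
    - [-0.005,-0.0063,0.4,-0.0016,1]

```text
t: 1.98
eef_pos: [428.8, 90.1, 52.1]
tcp_rot: [-3.139, -0.001, 1.879]
ft_force: [0.3, 0.2, -0.4]
opening: 0.993
grip_force: 0.0
```

Request:
send_path:
  offsets:
    - [0,0,0.0075,0,1]
    - [0,0,0.0158,0,1]
    - [0,0,0.0158,0,1]

```text
t: 2.23
eef_pos: [430.6, 89.6, 48.8]
tcp_rot: [3.141, -0.0, 1.878]
ft_force: [0.2, -0.1, 0.1]
opening: 1.001
grip_force: 0.0
```

```bash
python3 delta.py 431 87 48 1.873
```

```text
delta [-2.6 -0.4  0.8] turn 0.005
```

Scaled: -2 mm / 400 = -0.005, 0.004 rad / 3.1416 = 0.0013.

Request:
send_path:
  offsets:
    - [-0.005,0,0,0.0013,1]
    - [-0.005,0,0,0.0013,0]
    - [-0.005,0,0,0.0013,0]
    - [-0.005,0,0,0.0013,0]
    - [-0.005,0,0,0.0013,0]

```text
t: 2.65
eef_pos: [431.4, 86.9, 48.8]
tcp_rot: [3.141, 0.0, 1.873]
ft_force: [0.4, 0.2, 0.3]
opening: 0.775
grip_force: 0.0
```

Request:
send_path:
  offsets:
    - [0,0,0,0,0]
    - [0,0,0,0,0]
    - [0,0,0,0,0]
    - [0,0,0,0,0]
    - [0,0,0,0,0]

```text
t: 3.07
eef_pos: [430.7, 86.8, 48.2]
tcp_rot: [-3.141, -0.0, 1.873]
ft_force: [-2.5, -1.9, 1.4]
opening: 0.544
grip_force: 30.0
```

Scaled: -142 mm / 400 = -0.355, -120 mm / 400 = -0.3.

Request:
send_path:
  offsets:
    - [0,0,-0.05,0,0]
    - [0,0,-0.125,0,0]
    - [0,0,-0.2125,0,0]
    - [0,0,-0.3,0,0]
    - [0,0,-0.355,0,0]

```text
t: 3.48
eef_pos: [431.5, 87.0, 193.1]
tcp_rot: [3.139, 0.0, 1.873]
ft_force: [0.9, 0.5, -3.1]
opening: 0.542
grip_force: 30.0
```

Request:
send_path:
  offsets:
    - [0,0,0,0,0]
    - [0,0,0,0,0]

```text
t: 3.65
eef_pos: [431.3, 86.9, 190.5]
tcp_rot: [3.14, 0.0, 1.873]
ft_force: [-0.4, -0.1, -3.6]
opening: 0.54
grip_force: 30.0
```

```bash
python3 - <<'E'
from h import *
c=cam("wrist");p,d=optics.read_camera("wrist")
np.savez("pics/w2.npz",p=p,d=d,f=c[0],cx=c[1],cy=c[2],o=c[3],M=c[4]);cv2.imwrite("pics/w2.png",p[:,:,::-1])
E
python3 delta.py 540.5 -201.5 190 1.403
```

```text
delta [-308.    19.1   -0.6] turn 0.47
```

View pics/w2.png

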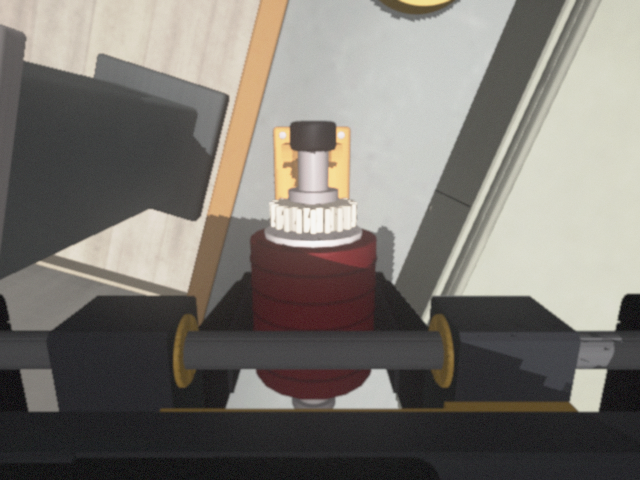

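The roller is held level with the cap's end edge at row 121, its inner edge at row 150 and the drum end at row ~240. Next I'll compute its position in the hand.

```bash
python3 - <<'E'
from h import *
w=np.load("pics/w2.npz");C=(float(w["f"]),float(w["cx"]),float(w["cy"]),w["o"],w["M"]);p=w["p"];P=cloud(C,w["d"])
s=telemetry.state();M=R.from_euler("xyz",s["tcp_rot"]).as_matrix();e=s["eef_pos"]
g=cv2.cvtColor(p,cv2.COLOR_RGB2GRAY).astype(int)
print("col314",[(v,g[v,314]) for v in range(112,165,2)])
for r in (137,170,196,260,300):
    x=(P[r,290:337]-e)@M;v=np.arange(0,47,6);print(r,[tuple(x[i].round(1)) for i in v])
Q=(P-e)@M
print("axial profile col314", [(v,Q[v,314].round(1).tolist()) for v in range(118,156,3)])
E
```

```text
col314 [(112, np.int64(191)), (114, np.int64(193)), (116, np.int64(191)), (118, np.int64(190)), (120, np.int64(155)), (122, np.int64(85)), (124, np.int64(90)), (126, np.int64(100)), (128, np.int64(98)), (130, np.int64(97)), (132, np.int64(95)), (134, np.int64(95)), (136, np.int64(93)), (138, np.int64(93)), (140, np.int64(92)), (142, np.int64(89)), (144, np.int64(88)), (146, np.int64(87)), (148, np.int64(82)), (150, np.int64(81)), (152, np.int64(135)), (154, np.int64(210)), (156, np.int64(228)), (158, np.int64(226)), (160, np.int64(227)), (162, np.int64(228)), (164, np.int64(228))]
137 [(np.float64(68.3), np.float64(-7.8), np.float64(-8.6)), (np.float64(68.4), np.float64(-5.4), np.float64(-13.4)), (np.float64(68.4), np.float64(-3.1), np.float64(-14.6)), (np.float64(68.4), np.float64(-0.9), np.float64(-16.2)), (np.float64(68.4), np.float64(1.3), np.float64(-16.2)), (np.float64(68.4), np.float64(3.5), np.float64(-15.6)), (np.float64(68.4), np.float64(5.7), np.float64(-16.2)), (np.float64(68.4), np.float64(8.0), np.float64(-12.9))]
170 [(np.float64(39.0), np.float64(-17.7), np.float64(17
[... 1447 characters left out ...]
4(11.8), np.float64(-3.0), np.float64(-33.6)), (np.float64(11.8), np.float64(-0.9), np.float64(-33.7)), (np.float64(11.5), np.float64(1.3), np.float64(-32.9)), (np.float64(11.8), np.float64(3.4), np.float64(-33.7)), (np.float64(11.7), np.float64(5.6), np.float64(-33.5)), (np.float64(11.1), np.float64(7.8), np.float64(-32.1))]
axial profile col314 [(118, [81.2, 2.5, 191.0]), (121, [74.1, 1.3, -14.3]), (124, [73.0, 1.3, -16.1]), (127, [71.9, 1.3, -16.3]), (130, [70.9, 1.3, -16.4]), (133, [69.8, 1.3, -17.2]), (136, [68.8, 1.3, -17.6]), (139, [67.7, 1.3, -16.4]), (142, [66.6, 1.3, -16.8]), (145, [65.6, 1.3, -16.8]), (148, [64.5, 1.3, -16.4]), (151, [63.3, 1.3, -14.3]), (154, [62.2, 1.3, -14.1])]
```

Scaled: -181 mm / 400 = -0.4525, -105 mm / 400 = -0.2625, 0.29 rad / 3.1416 = 0.0923.

Request:
send_path:
  offsets:
    - [-0.075,-0.015,-0.0375,0.0159,0]
    - [-0.1675,-0.0325,-0.075,0.035,0]
    - [-0.2625,-0.05,-0.1,0.0541,0]
    - [-0.3575,-0.0675,-0.1,0.0732,0]
    - [-0.4525,-0.085,-0.1,0.0923,0]

```text
t: 4.12
eef_pos: [452.1, -97.7, 228.8]
tcp_rot: [-3.14, -0.001, 1.58]
ft_force: [0.9, -1.1, -3.6]
opening: 0.541
grip_force: 30.0
```

```bash
python3 delta.py 467 -214.5 230 1.403
```

```text
delta [-117.    13.8   -1.4] turn 0.177
```

Scaled: -117 mm / 400 = -0.2925, -100 mm / 400 = -0.25, 0.177 rad / 3.1416 = 0.0563.

Request:
send_path:
  offsets:
    - [-0.0875,0.01,0,0.0191,0]
    - [-0.175,0.02,0,0.0382,0]
    - [-0.25,0.03,0,0.0563,0]
    - [-0.2925,0.035,0,0.0563,0]

```text
t: 4.45
eef_pos: [467.7, -215.7, 227.6]
tcp_rot: [-3.138, -0.001, 1.4]
ft_force: [-0.3, 0.0, -4.5]
opening: 0.542
grip_force: 30.0
```

Request:
send_path:
  offsets:
    - [0,0,0,0,0]
    - [0,0,0,0,0]

```text
t: 4.62
eef_pos: [467.3, -213.1, 227.9]
tcp_rot: [-3.138, -0.002, 1.404]
ft_force: [-0.1, 0.5, -3.2]
opening: 0.541
grip_force: 30.0
```

```bash
python3 - <<'E'
from h import *
c=cam("wrist");s=telemetry.state();p,d=optics.read_camera("wrist")
np.savez("pics/w3.npz",p=p,d=d,f=c[0],cx=c[1],cy=c[2],o=c[3],M=c[4],e=s["eef_pos"],r=s["tcp_rot"]);cv2.imwrite("pics/w3.png",p[:,:,::-1])
E
```

```text
(no output)
```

View pics/w3.png

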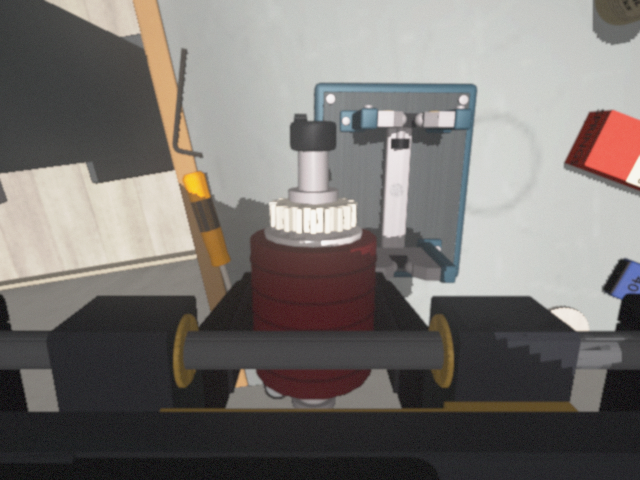

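The view shows the left slot gap at about (404,119) and the right slot near (405,265), with the bar running between them. I'll measure heights and centres by depth and edges.

```bash
python3 - <<'E'
from h import *
w=np.load("pics/w3.npz");C=(float(w["f"]),float(w["cx"]),float(w["cy"]),w["o"],w["M"]);p=w["p"];P=cloud(C,w["d"])
M=R.from_euler("xyz",w["r"]).as_matrix();Q=(P-w["e"])@M
cv2.imwrite("pics/c3.png",cv2.resize(p[75:295,300:500],None,fx=2.7,fy=2.7,interpolation=2)[:,:,::-1])
for r in (114,119,124,252,258,264,270):
    print(r,[(u,*Q[r,u].round().astype(int)[1:2],int(P[r,u,2])) for u in range(352,476,4)])
# base outline colour in plane 32
hsv=cv2.cvtColor(p,cv2.COLOR_RGB2HSV).astype(int)
m=(P[...,2]>22)&(P[...,2]<40);m[:,:300]=0;m[:,500:]=0;m[290:]=0
k,l,st,ce=cv2.connectedComponentsWithStats(m.astype(np.uint8));i=1+st[1:,4].argmax();print(st[i])
E
```

```text
114 [(352, np.int64(34), 37), (356, np.int64(34), 71), (360, np.int64(33), 102), (364, np.int64(35), 106), (368, np.int64(38), 107), (372, np.int64(41), 108), (376, np.int64(44), 107), (380, np.int64(46), 106), (384, np.int64(49), 105), (388, np.int64(52), 106), (392, np.int64(55), 104), (396, np.int64(58), 104), (400, np.int64(61), 100), (404, np.int64(66), 91), (408, np.int64(72), 75), (412, np.int64(75), 76), (416, np.int64(78), 76), (420, np.int64(77), 92), (424, np.int64(79), 96), (428, np.int64(81), 100), (432, np.int64(83), 102), (436, np.int64(85), 103), (440, np.int64(87), 106), (444, np.int64(90), 106), (448, np.int64(93), 104), (452, np.int64(95), 106), (456, np.int64(98), 106), (460, np.int64(100), 107), (464, np.int64(103), 107), (468, np.int64(106), 107), (472, np.int64(109), 107)]
119 [(352, np.int64(34), 39), (356, np.int64(33), 73), (360, np.int64(33), 101), (364, np.int64(35), 107), (368, np.int64(38), 108), (372, np.int64(41), 107), (376, np.int64(43), 109), (380, np.int64(46), 107), (384, np.int64(49), 106), (388, np.int64(52), 105), (392, np.int64(54), 107), (396
[... 3836 characters left out ...]
2, np.int64(24), 246), (376, np.int64(48), 106), (380, np.int64(51), 105), (384, np.int64(54), 105), (388, np.int64(58), 101), (392, np.int64(61), 100), (396, np.int64(66), 90), (400, np.int64(83), 31), (404, np.int64(86), 31), (408, np.int64(76), 91), (412, np.int64(78), 95), (416, np.int64(80), 98), (420, np.int64(82), 101), (424, np.int64(85), 103), (428, np.int64(87), 106), (432, np.int64(90), 106), (436, np.int64(93), 106), (440, np.int64(95), 107), (444, np.int64(98), 108), (448, np.int64(101), 108), (452, np.int64(105), 107), (456, np.int64(108), 106), (460, np.int64(152), -1), (464, np.int64(156), -1), (468, np.int64(160), 0), (472, np.int64(164), -1)]
[  315    82   163   195 16583]
```

View pics/c3.png

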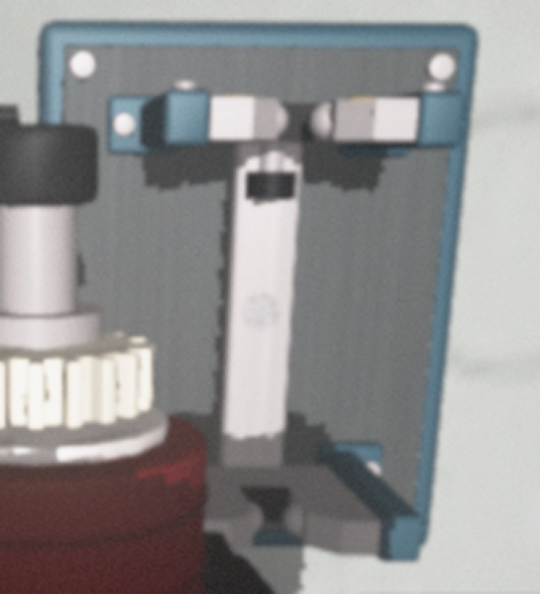

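```bash
python3 - <<'E'
from h import *
w=np.load("pics/w3.npz");C=(float(w["f"]),float(w["cx"]),float(w["cy"]),w["o"],w["M"]);p=w["p"];P=cloud(C,w["d"])
M=R.from_euler("xyz",w["r"]).as_matrix();e=w["e"];Q=(P-e)@M
g=cv2.cvtColor(p,cv2.COLOR_RGB2GRAY).astype(int)
for u in (388,440,430):
    print(u,[(v,int(g[v,u]),Q[v,u,0].round(1),int(P[v,u,2])) for v in list(range(106,133,2))+list(range(260,284,2))])
# gear cap of held roller in this view
print([(v,int(g[v,314]),Q[v,314,0].round(1)) for v in range(116,156,2)])
for r in (135,142,170): print(r,[(u,Q[r,u].round(1)[1:].tolist()) for u in range(288,340,5)])
T=cam("top");W=C
# two-view check: left pair posts outer ends, top cam vs wrist
print(tri(T,(200+533/3,230+95/3),C,(418+14,119)), P[119,432].round())
print("slot world L,R", (e+M@np.array([0,0,0])).round(1))
E
```

```text
388 [(106, 132, np.float64(91.8), 30), (108, 129, np.float64(90.1), 32), (110, 179, np.float64(88.6), 30), (112, 232, np.float64(83.6), 106), (114, 234, np.float64(82.3), 106), (116, 234, np.float64(81.0), 106), (118, 233, np.float64(79.7), 105), (120, 234, np.float64(78.4), 106), (122, 233, np.float64(77.0), 106), (124, 232, np.float64(75.8), 104), (126, 179, np.float64(74.6), 92), (128, 98, np.float64(73.6), 50), (130, 104, np.float64(72.0), 52), (132, 107, np.float64(70.4), 53), (260, 89, np.float64(-27.6), 87), (262, 93, np.float64(-27.7), 92), (264, 90, np.float64(-27.2), 98), (266, 96, np.float64(-27.3), 103), (268, 105, np.float64(-28.5), 104), (270, 107, np.float64(-31.0), 101), (272, 108, np.float64(-31.8), 104), (274, 106, np.float64(-34.0), 102), (276, 107, np.float64(-35.3), 103), (278, 107, np.float64(-36.8), 103), (280, 82, np.float64(11.4), 237), (282, 48, np.float64(11.4), 239)]
440 [(106, 119, np.float64(91.7), 32), (108, 120, np.float64(90.2), 30), (110, 131, np.float64(88.5), 31), (112, 214, np.float64(83.6), 105), (114, 222, np.float64(82.3), 106), (116, 224, np.f
[... 2379 characters left out ...]
4.4]), (328, [6.2, -14.0]), (333, [8.2, -11.7]), (338, [22.5, 197.0])]
142 [(288, [-22.7, 228.3]), (293, [-6.7, -12.3]), (298, [-4.9, -12.6]), (303, [-3.0, -14.7]), (308, [-1.1, -15.5]), (313, [0.7, -15.1]), (318, [2.5, -16.8]), (323, [4.4, -14.5]), (328, [6.2, -14.5]), (333, [8.2, -12.1]), (338, [22.6, 196.7])]
170 [(288, [-23.2, 228.9]), (293, [-18.3, 228.8]), (298, [-5.1, -7.9]), (303, [-3.1, -11.4]), (308, [-1.2, -12.0]), (313, [0.7, -13.5]), (318, [2.6, -11.8]), (323, [4.5, -11.1]), (328, [6.6, -8.1]), (333, [18.5, 195.7]), (338, [23.0, 196.3])]
(array([ 570.18449002, -150.3664525 ,   77.55488884]), np.float64(4.061293568339235)) [ 562. -149.  102.]
slot world L,R [ 467.3 -213.1  227.9]
```

Scaled: 70 mm / 400 = 0.175, 50 mm / 400 = 0.125.

Request:
send_path:
  offsets:
    - [0.02,0.0625,0,0,0]
    - [0.0425,0.125,0,0,0]
    - [0.0575,0.175,0,0,0]
    - [0.0575,0.175,0,0,0]
    - [0.0575,0.175,0,0,0]

```text
t: 5.08
eef_pos: [540.9, -200.0, 229.1]
tcp_rot: [-3.14, -0.001, 1.408]
ft_force: [-0.1, 0.4, -3.8]
opening: 0.538
grip_force: 30.0
```

```bash
python3 - <<'E'
from h import *
c=cam("wrist");s=telemetry.state();p,d=optics.read_camera("wrist")
np.savez("pics/w4.npz",p=p,d=d,f=c[0],cx=c[1],cy=c[2],o=c[3],M=c[4],e=s["eef_pos"],r=s["tcp_rot"])
C=c;P=cloud(C,d);M=R.from_euler("xyz",s["tcp_rot"]).as_matrix();Q=(P-s["eef_pos"])@M
m=(P[...,2]>103)&(P[...,2]<112);m[270:]=0
k,l,st,ce=cv2.connectedComponentsWithStats(m.astype(np.uint8))
for i in range(1,k):
    if st[i,4]>80: q=Q[l==i];print(st[i],np.percentile(q,[3,50,97],axis=0).round(1).tolist(),np.median(P[l==i][:,2]))
print([(u,Q[170,u].round(1)[1:].tolist()) for u in range(290,340,6)])
cv2.imwrite("pics/c4.png",cv2.resize(p[90:290,220:420],None,fx=2.7,fy=2.7,interpolation=2)[:,:,::-1])
print(s["eef_pos"],s["tcp_rot"])
E
python3 delta.py 540.2 -202.2 122 1.404
```

```text
[602   0  36  13 288] [[146.2, 188.1, 117.0], [148.9, 194.2, 120.5], [151.9, 204.1, 125.4]] 108.29994485974865
[259 145  38  21 627] [[48.7, -36.2, 120.9], [54.9, -26.2, 122.8], [61.0, -12.6, 125.3]] 106.39265576086979
[330 146  38  21 624] [[48.0, 14.3, 120.8], [54.2, 28.0, 122.7], [60.4, 37.9, 124.9]] 106.35828235226376
[(290, [-19.5, 198.2]), (296, [-14.2, 197.8]), (302, [-3.5, -9.6]), (308, [-1.2, -11.7]), (314, [1.1, -12.2]), (320, [3.4, -12.2]), (326, [5.7, -10.8]), (332, [17.7, 197.1]), (338, [23.1, 198.2])]
[ 540.90321622 -199.99632796  229.06898596] [-3.13957462e+00 -8.20716837e-04  1.40831336e+00]
delta [ -2.    0.5 107.3] turn 0.004
```

View pics/c4.png

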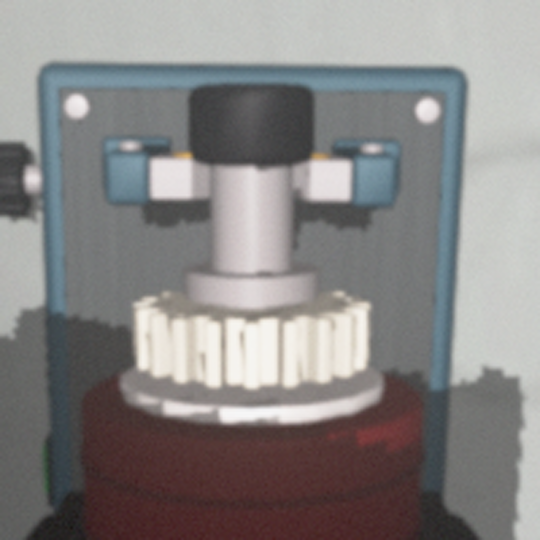

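Scaled: 111 mm / 400 = 0.2775, 105 mm / 400 = 0.2625, 0.003 rad / 3.1416 = 0.001.

```bash
python3 - <<'E'
from h import *
c=[]
for n in "34":
    w=np.load(f"pics/w{n}.npz");c.append((float(w["f"]),float(w["cx"]),float(w["cy"]),w["o"],w["M"]))
print(tri(c[0],(471,119),c[1],(367.5,156)))
E
```

```text
(array([ 588.36630616, -152.97202621,  102.41504409]), np.float64(0.0028310389366302913))
```

Request:
send_path:
  offsets:
    - [-0.0025,0,0.075,0.001,0]
    - [-0.0025,0,0.15,0.001,0]
    - [-0.0025,0,0.2125,0.001,0]
    - [-0.0025,0,0.2625,0.001,0]
    - [-0.0025,0,0.2775,0.001,0]

```text
t: 5.55
eef_pos: [538.5, -201.7, 116.5]
tcp_rot: [-3.137, -0.002, 1.403]
ft_force: [0.2, 0.1, -3.4]
opening: 0.542
grip_force: 30.0
```

Request:
send_path:
  offsets:
    - [0,0,0,0,0]
    - [0,0,0,0,0]

```text
t: 5.72
eef_pos: [540.6, -202.7, 120.1]
tcp_rot: [3.141, 0.0, 1.403]
ft_force: [0.7, -0.3, -1.9]
opening: 0.544
grip_force: 30.0
```

```bash
python3 delta.py 540.2 -202.2 90 1.404
```

```text
delta [ 0.4 -0.5 30.1] turn -0.001
```

Stereo gives a post height of about 102, against 106–108 by depth, which agrees. The pose is on target, so I'll lower into the slots and feel for contact.

Scaled: 28 mm / 400 = 0.07, 26 mm / 400 = 0.065.

Request:
send_path:
  offsets:
    - [0.001,-0.0013,0.02,0,0]
    - [0.001,-0.0013,0.04,0,0]
    - [0.001,-0.0013,0.055,0,0]
    - [0.001,-0.0013,0.065,0,0]
    - [0.001,-0.0013,0.07,0,0]

```text
t: 6.13
eef_pos: [540.0, -202.1, 90.6]
tcp_rot: [-3.141, -0.0, 1.403]
ft_force: [-0.2, -0.7, -3.2]
opening: 0.538
grip_force: 30.0
```

Request:
send_path:
  offsets:
    - [0,0,0.0025,0,0]
    - [0,0,0.005,0,0]
    - [0,0,0.005,0,0]

```text
t: 6.38
eef_pos: [539.9, -202.1, 89.5]
tcp_rot: [-3.141, -0.0, 1.403]
ft_force: [-3.4, 0.1, -0.3]
opening: 0.538
grip_force: 30.0
```

Request:
send_path:
  offsets:
    - [0,0,0.0025,0,0]
    - [0,0,0.005,0,0]
    - [0,0,0.005,0,0]

```text
t: 6.63
eef_pos: [539.9, -202.2, 88.1]
tcp_rot: [3.142, 0.0, 1.403]
ft_force: [-5.9, 0.4, 6.9]
opening: 0.539
grip_force: 30.0
```

Scaled: -1 mm / 400 = -0.0025, -0.5 mm / 400 = -0.0013.

Request:
send_path:
  offsets:
    - [0,-0.0013,0,0,0]
    - [0,-0.0025,0,0,0]
    - [0,-0.0025,0,0,0]

```text
t: 6.88
eef_pos: [539.8, -202.2, 88.2]
tcp_rot: [3.14, 0.0, 1.403]
ft_force: [-1.6, 1.2, 6.3]
opening: 0.542
grip_force: 30.0
```

Request:
send_path:
  offsets:
    - [0,0,0.0025,0,0]
    - [0,0,0.005,0,0]
    - [0,0,0.005,0,0]

```text
t: 7.13
eef_pos: [540.2, -202.4, 86.9]
tcp_rot: [3.138, 0.001, 1.403]
ft_force: [-2.2, 0.8, 11.1]
opening: 0.54
grip_force: 30.0
```

The manual's scale: shifts go in shares of 400 mm and turns go in shares of pi rad. Converting my numbers, 2 mm / 400 = 0.005, 1 mm / 400 = 0.0025.

Request:
send_path:
  offsets:
    - [0,-0.0008,0.0025,0,0]
    - [0,-0.0008,0.005,0,0]
    - [0,-0.0008,0.005,0,0]

```text
t: 7.38
eef_pos: [539.8, -202.5, 84.6]
tcp_rot: [3.138, 0.001, 1.403]
ft_force: [-1.7, -0.7, 6.9]
opening: 0.541
grip_force: 30.0
```

Request:
send_path:
  offsets:
    - [0,0,0.0025,0,0]
    - [0,0,0.0038,0,0]
    - [0,0,0.0038,0,0]

```text
t: 7.63
eef_pos: [539.6, -202.4, 82.6]
tcp_rot: [3.139, 0.001, 1.403]
ft_force: [-0.3, -1.9, 3.5]
opening: 0.54
grip_force: 30.0
```

Scaled: 2 mm / 400 = 0.005, 1 mm / 400 = 0.0025.

Request:
send_path:
  offsets:
    - [0,0,0.0025,0,0]
    - [0,0,0.005,0,0]
    - [0,0,0.005,0,0]

```text
t: 7.88
eef_pos: [538.9, -202.0, 79.3]
tcp_rot: [3.142, -0.0, 1.403]
ft_force: [1.5, -2.4, -8.0]
opening: 0.542
grip_force: 30.0
```

Request:
send_path:
  offsets:
    - [0,0,0.0025,0,0]
    - [0,0,0.005,0,0]
    - [0,0,0.005,0,0]

```text
t: 8.13
eef_pos: [538.6, -201.8, 76.7]
tcp_rot: [-3.14, -0.001, 1.403]
ft_force: [4.5, -2.0, -16.4]
opening: 0.541
grip_force: 30.0
```

Request:
send_path:
  offsets:
    - [0,0,0.0025,0,0]
    - [0,0,0.005,0,0]
    - [0,0,0.005,0,0]

```text
t: 8.38
eef_pos: [539.1, -201.8, 75.3]
tcp_rot: [3.142, -0.0, 1.403]
ft_force: [6.4, -1.7, -14.7]
opening: 0.545
grip_force: 30.0
```

Passed the balls; they are now pulling the axle down. I'll follow it to the floor.

Scaled: 2 mm / 400 = 0.005, 1 mm / 400 = 0.0025.

Request:
send_path:
  offsets:
    - [0,0.002,0.0025,0,0]
    - [0,0.002,0.005,0,0]
    - [0,0.002,0.005,0,0]

```text
t: 8.63
eef_pos: [539.2, -201.9, 74.9]
tcp_rot: [-3.141, -0.0, 1.403]
ft_force: [-4.0, 0.6, 7.4]
opening: 0.538
grip_force: 30.0
```

Request:
send_path:
  offsets:
    - [0,0,0.0025,0,0]
    - [0,0,0.0025,0,0]
    - [0,0,0.0025,0,0]

```text
t: 8.88
eef_pos: [539.3, -201.8, 74.8]
tcp_rot: [-3.142, 0.0, 1.403]
ft_force: [-6.8, 1.8, 16.3]
opening: 0.541
grip_force: 30.0
```

Scaled: -1 mm / 400 = -0.0025.

Request:
send_path:
  offsets:
    - [0,0,-0.0025,0,0]
    - [0,0,-0.0025,0,0.9]
    - [0,0,-0.0025,0,0.9]
    - [0,0,-0.0025,0,0.9]
    - [0,0,-0.0025,0,0.9]

```text
t: 9.3
eef_pos: [539.8, -202.2, 73.8]
tcp_rot: [3.141, 0.0, 1.403]
ft_force: [0.4, -0.3, -1.3]
opening: 0.768
grip_force: 0.0
```

Request:
send_path:
  offsets:
    - [0,0,-0.0025,0,0.9]
    - [0,0,-0.0025,0,0.9]
    - [0,0,-0.0075,0,0.9]
    - [0,0,-0.015,0,0.9]

```text
t: 9.63
eef_pos: [539.6, -202.0, 79.8]
tcp_rot: [-3.141, -0.0, 1.403]
ft_force: [0.3, -0.1, 0.2]
opening: 0.892
grip_force: 0.0
```

Scaled: -160 mm / 400 = -0.4, -130 mm / 400 = -0.325.

Request:
send_path:
  offsets:
    - [0,0,-0.0625,0,0.9]
    - [0,0,-0.15,0,0.9]
    - [0,0,-0.2375,0,0.9]
    - [0,0,-0.325,0,0.9]
    - [0,0,-0.4,0,0.9]

```text
t: 10.05
eef_pos: [539.7, -202.0, 242.6]
tcp_rot: [3.14, 0.0, 1.403]
ft_force: [0.8, 0.5, 0.2]
opening: 0.899
grip_force: 0.0
```

Request:
send_path:
  offsets:
    - [0,0,0,0,0.9]
    - [0,0,0,0,0.9]
    - [0,0,0,0,0.9]

```text
t: 10.3
eef_pos: [539.3, -201.9, 239.3]
tcp_rot: [-3.141, -0.0, 1.403]
ft_force: [1.1, -0.8, -0.5]
opening: 0.903
grip_force: 0.0
```

```bash
python3 - <<'E'
from h import *
c=cam("wrist");s=telemetry.state();p,d=optics.read_camera("wrist")
np.savez("pics/w5.npz",p=p,d=d,f=c[0],cx=c[1],cy=c[2],o=c[3],M=c[4],e=s["eef_pos"],r=s["tcp_rot"]);cv2.imwrite("pics/w5.png",p[:,:,::-1])
P=cloud(c,d);M=R.from_euler("xyz",s["tcp_rot"]).as_matrix();Q=(P-s["eef_pos"])@M;Q[...,2]=P[...,2]
for r in range(120,312,6): print(r,Q[r,308:319].mean(0).round(1).tolist(),np.percentile(Q[r,300:327,2],90).round(1),end=" | ")
E
```

```text
120 [80.7, 0.9, 30.1] 31.2 | 126 [74.8, 0.9, 88.9] 89.4 | 132 [70.4, 0.9, 90.3] 90.7 | 138 [66.0, 0.9, 89.9] 90.5 | 144 [61.5, 0.9, 87.3] 93.7 | 150 [57.1, 0.9, 88.0] 99.9 | 156 [52.5, 0.9, 86.8] 99.6 | 162 [48.2, 0.9, 91.3] 92.0 | 168 [44.1, 0.9, 95.3] 96.1 | 174 [39.7, 0.9, 97.2] 99.0 | 180 [35.1, 0.9, 96.3] 99.2 | 186 [31.2, 0.9, 101.1] 101.7 | 192 [27.6, 0.9, 107.4] 108.0 | 198 [23.1, 0.9, 107.3] 107.8 | 204 [18.5, 0.9, 106.8] 107.4 | 210 [14.0, 0.9, 107.2] 107.8 | 216 [9.4, 0.9, 107.1] 107.5 | 222 [4.9, 0.9, 107.3] 108.4 | 228 [0.3, 0.9, 107.6] 108.2 | 234 [-4.4, 0.9, 107.2] 108.1 | 240 [-9.1, 0.9, 107.5] 108.1 | 246 [-13.9, 0.9, 107.0] 107.7 | 252 [-18.6, 0.9, 107.3] 107.9 | 258 [-23.5, 0.9, 107.1] 107.9 | 264 [-28.4, 0.9, 106.9] 107.7 | 270 [-39.5, 0.9, 88.9] 89.7 | 276 [-44.1, 0.9, 90.9] 91.4 | 282 [-50.7, 0.9, 87.1] 88.7 | 288 [-55.5, 0.9, 88.4] 99.8 | 294 [-61.6, 0.9, 86.8] 99.7 | 300 [-53.4, 0.7, 118.6] 90.1 | 306 [-71.0, 0.9, 90.0] 90.5 |
```

View pics/w5.png

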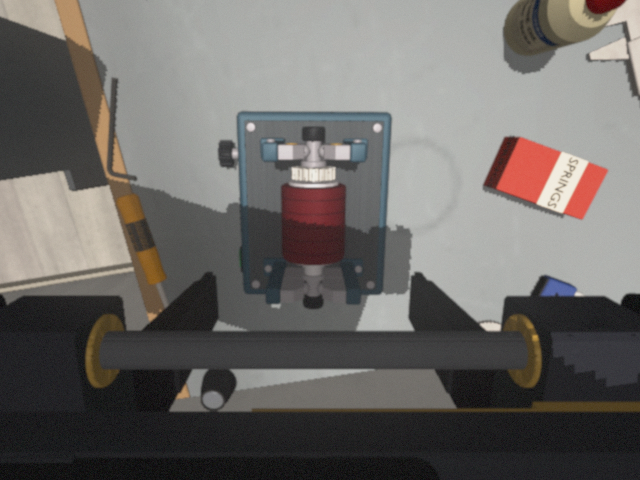

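The roller sits in both slots with the gear at the pinion side (row 174). The drum top is level at 107 mm and both caps read 90 mm, so the axle is about 82 mm over the bench. The slot floor is at about 76 mm, so both ends are on it, and the bottle is still standing.

```bash
python3 -c "
from cell import env, optics, telemetry
print(env.job_done())"
```

```text
the job is handed in; nothing more can be done
None
```

The roller is in the deburring stand with its gear end over the drive pinion. Both axle ends are past the spring balls and level on the slot floors, the oil bottle is still standing, the gripper has let go, and the job was handed in at about 10 s.

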